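# Load a brass disc into the thickness gauge with the transfer paddle

## Robot

A 6-joint arm with a two-finger parallel gripper is mounted at the origin on the work surface. World frame = base frame: x ahead of the robot, y to its left, z up, the work surface at z = 0. Lengths are in m, angles in rad, forces in N, time in s.
With the tool pointing down it reaches from about 0.375 to 0.975 m from the base axis. Payload 3.8 kg.
Tool frame: the origin (TCP) lies midway between the tips of the shut fingers; the grasp point (between the pads) lies 19 mm behind it; z points along the fingers, y is the line along which they close (so a half turn about z gives the same grasp; the last joint's range is limited). The gripper opens to 85 mm and grips with 20 to 120 N. Pads are 22 mm wide; open, the fingers measure 114 mm over their backs; the gripper's body (76 mm by 85 mm) begins 54 mm behind the grasp point. The pads swing forward as they close: fully open they stand 13 mm farther back than shut.
Start: joints at [-1.386, 0.264, 1.604, -0, 1.274, -0.037], TCP at [0.148, -0.658, 0.231] pointing down, gripper open.
Joint ranges: [-2.63, 2.63], [-0.94, 2.18], [0.31, 2.57], [-1.31, 4.45], [0, 2.66], [-2.55, 2.55]. Speed limits (rad/s): [2.57, 2.57, 3.14, 3.14, 3.14, 3.14].

## Interface

Orientations are given as a rotation vector (axis times angle).
In Python, from workcell import bot gives the robot as it stands.
- The arm moves only by the tool jog_arm, never from a script. Its argument "motion" is a list of rows, each a list of 5 numbers: the opening, from -1 (shut) to 1 (fully open), then the shift along the tool's x, y, z in mm, then the turn about the tool's z in degrees. In form: [[claw, x, y, z, twist], ...]. A call has 1 to 10 rows; each row shifts and turns the commanded pose from where the row before left it, along the tool's axes as they then stand; what a row does not reach is not made up. A row lasts 1/12 s, in which the tool goes at most 41.7 mm and 7.16 degrees, less where a joint would pass 70% of its speed; a pose out of reach is approached as far as the arm can. A call with a gripper value outside its range is refused whole. The fingers move at their own pace and stop on an object; "force" is the grip in N (left out, the last holds). Time passes only in rows, so rows that do not move let the fingers close. It gives the time, the measured TCP pose, the force, the opening and the grip force at its end, in the units of the state.
- bot.read_state(): the state, without advancing time (a new reading comes with each control period).
- bot.read_camera(name): name is "scene" or "top" or "wrist"; returns (picture, depth): 480x640x3 uint8, red, green, blue; 480x640 float32, m along the optical axis (not along the pixel's ray), 0 where there is no reading.
- bot.get_calibration(name): a dict with "vfov" (degrees; the focal length in pixels is half the picture's height over the tangent of half this angle, whatever the lens; pixels are square), "cx", "cy" (the principal point, pixels), "rvec" (rotation vector, rad) and "tvec" (3), from world to camera coordinates, as OpenCV has them; the wrist camera has in their place "tool_from_camera" (4x4, takes a point from camera to tool coordinates, whose origin is the TCP and whose axes are the flange's). Camera axes: x right, y down, z forward; pixel columns grow to the right and rows downward; lengths in m; the calibration is good to about 2 mm. A picture is of the moment at which its call begins: read the wrist's pose just before it. get_calibration takes no time and is no camera call.
- bot.finish_job(): hands the job in; it is judged then, once.
The state is a dict: "time": time; "q": joint angles; "joint_vel": joint speeds; "joint_torque": joint torques, N m; "tool_pos": TCP position; "tcp_rot": TCP orientation; "wrist_force": force on the tool from outside, world axes, zero at the start; "torque": the same for the moment, N m; "width": opening from 0.0 (shut) to 1.0 (fully open); "grip_force": force on a finger pad.
Only numpy, scipy, OpenCV 4.12 (cv2) and the standard library are available. Lean on these libraries where they do the work, as an engineer would, in place of code of your own. Each camera call takes 0.05 s, during which the arm holds its last target. There are 200 camera calls.

## Task

Lift the paddle by its green handle from its rest with the brass disc balanced on its tip, carry it level to the white-and-blue gauge, and lower it so that the blade sinks into the slot and leaves the disc lying on the two ledges in the mouth of the lane. With the upright heel of the paddle slide the disc along the lane, pushing the red slide ahead of it until you feel the slide come up hard against its steel stop bar, and keep a firm but gentle push there for about a second (about 10 N, never over 20 N). Then draw the paddle straight back out, leaving the disc against the slide, lay the paddle back in its rest and let go; never touch the disc with the fingers, tip it, or disturb the jar, beaker and carton.

Things in the scene. Friction and masses are not known exactly. Their poses are not given: they have to be found in the camera images.
- paddle: Flat transfer paddle, 212 mm long, 0.2 kg, lying in its rest. Origin: underside, below the middle of the grip; x points along the blade to its tip, z up. Green handle x -65 to +45 mm, 14 mm wide (y), 24 mm tall: grip it across y at about x = 0, z = 12 mm. Steel blade 20 mm wide, 3 mm thick (z 0 to 3), tip at x = 147 mm.
- heel (a point): Middle of the front face of the paddle's heel, an upright step on the blade, 20 mm wide, 8 mm long: at x = 113 mm, z = 9 mm of the paddle, axes as the paddle. The heel reaches from the blade (z = 3) up to z = 15 mm. This face pushes the disc.
- disc: Brass disc, 40 mm across, 6 mm thick, 48 to 78 g. Origin: centre of its underside. It starts lying loose on the blade, its centre at x = 135 to 139 mm of the paddle (edge 2 to 6 mm ahead of the heel); only friction holds it.
- gauge: Fixed white gauge, 135 x 90 mm. Origin: on the bench under the lane; x is the way the disc is pushed in, z up. Front face at x = -40 mm. Two ledges, tops at z = 60 mm, either side of a slot 26 mm wide (y +-13), open at the front and all along; slot floor z = 46 mm. Blue walls 12 mm high on the ledges: lane 43 mm wide from x = 0 on, flaring to about 60 mm at the front.
- mouth (a point): Where to set the disc down: centre of its underside at x = -15 mm, y = 0, z = 60 mm of the gauge, axes as the gauge. While the paddle pushes, keep the underside of its blade 52 to 54 mm above the bench, so that the blade is clear below the disc and the heel is behind it.
- rest: Fixed grey base with two blue saddles. Origin on the bench; x points as the blade. Saddle tops at z = 50 mm, 12 mm long, at x = -145 mm (22 mm between its cheeks, takes the handle) and x = -30 mm (28 mm between cheeks, takes the blade); cheeks rise 8 mm. The paddle lies with its origin at x = -100 mm, y = 0, z = 50 mm of the rest and is to be laid back so, within 15 mm along x.
- jar: Amber jar with cap, 54 mm across, 85 mm tall; origin at its foot. Leave alone.
- beaker: Clear plastic beaker, 64 mm across, 80 mm tall; origin at its foot. Leave alone.
- carton: White carton 60 x 100 x 45 mm; origin at its foot. Leave alone.
- lane_end (a point): Foot of the white housing (top z = 76 mm) behind the lane: x = 75, y = 0, z = 60 mm of the gauge. Before it a steel stop bar (carriage_c0) is clamped at a varying, unmeasured setting; before that, the red slide (slide_c0): 3 N of friction, no spring, 10 to 16 mm of travel, then it stands rigidly on the bar. The disc's centre is then at x = 16 to 28 mm of the gauge: feel for it.
Things that resemble listed ones, but are neither listed nor needed, are in the scene too. What is shaped like the paddle but orange or purple is not meant. Several things look just like the gauge: the one meant starts farthest from the robot's base.

How it is judged:
On the way, in this order (a step that is already met when the one before it is completed fails the run):
1. the paddle is off its rest with the disc riding on it (contact force between paddle and rest below 0.05 N and height (world z) of paddle above 0.065 m and contact force between paddle and disc above 0.1 N), for 0.2 s.
2. the disc lies on the ledges in the mouth of the lane (x of disc in the frame of gauge between -0.035 and 0.012 m and z of disc in the frame of gauge between 0.058 and 0.062 m and contact force between disc and gauge above 0.2 N), for 0.1 s.
3. the slide is back on its stop bar with the disc against it, and the paddle pushes the disc with 5 to 20 N for 0.5 s (horizontal distance between slide_c0 and carriage_c0 below 0.0125 m and horizontal distance between disc and slide_c0 below 0.0285 m and contact force between paddle and disc between 5 and 20 N), for 0.5 s.
At the end, for the whole second after the job is handed in: The red slide is back on its stop bar (within 1.5 mm), the disc lies flat on the ledges against the slide (gap below 2.5 mm), and the paddle lies still and flat in both saddles of its rest, within 15 mm of its place along the rest, let go (horizontal distance between slide_c0 and carriage_c0 below 0.0125 m and horizontal distance between disc and slide_c0 below 0.0285 m and y of disc in the frame of gauge between -0.004 and 0.004 m and z of disc in the frame of gauge between 0.0585 and 0.0615 m and angle between each of disc, paddle's own z axis and vertical below 0.06 rad and linear speed of each of disc, paddle below 0.01 m/s and x of paddle in the frame of rest between -0.115 and -0.085 m and y of paddle in the frame of rest between -0.006 and 0.006 m and z of paddle in the frame of rest between 0.047 and 0.053 m); the robot touches nothing.
It fails at once if the disc is tilted by more than 0.25 rad (14 degrees) (angle between disc's own z axis and vertical above 0.25 rad).
It fails at once if the fingers touch the disc (contact force between the fingers and disc above 0.3 N).
It fails at once if the paddle presses on the disc with over 20 N (contact force between paddle and disc above 20 N).
It fails at once if the paddle presses on the gauge with over 20 N (contact force between paddle and gauge above 20 N).
It fails at once if the jar, beaker or carton is moved by more than 20 mm (distance of any of jar, beaker, carton from where it was at the start of the episode above 0.02 m).
It also fails if it takes over 67 s, if anything falls off the work surface, if the arm or the gripper's body presses on something with over 40 N, if the wrist force passes 120 N, or if a joint passes its speed limit or range.

## Working session

There is one attempt and no reset: what is moved stays moved. The work goes in short steps, Python scripts to look and compute and a tool call to move; the robot and the scene stay as the last step left them, time stands still between calls to the robot, and variables do not carry over. Pictures are saved under pics/ and viewed, at most 10 in all, crops included, and the job is handed in when it is done.

Besides the shell and the picture viewer there is one more tool, called after "Request:" by a JSON object that holds its "fn" and its "kwargs", one argument or row to a line. jog_arm: Moves the arm, as the interface text tells. Its arguments: {"type":"object","properties":{"motion":{"type":"array"},"force":{"type":"number"}},"required":["motion"]}

```bash
mkdir -p pics; ls; cat > h.py <<'E'
import numpy as np,cv2
from workcell import bot
from scipy.spatial.transform import Rotation as R
def cam(name):
    s=bot.read_state(); im,d=bot.read_camera(name); c=bot.get_calibration(name)
    f=240/np.tan(np.radians(c['vfov'])/2)
    if name=='wrist':
        T=np.eye(4);T[:3,:3]=R.from_rotvec(s['tcp_rot']).as_matrix();T[:3,3]=s['tool_pos']
        M=T@np.array(c['tool_from_camera'])
    else:
        M=np.eye(4);r=R.from_rotvec(np.ravel(c['rvec'])).as_matrix();M[:3,:3]=r.T;M[:3,3]=-r.T@np.ravel(c['tvec'])
    return im,d,dict(f=f,cx=c['cx'],cy=c['cy'],M=M,c=c)
def ray(C,u,v):
    d=np.stack([(np.asarray(u)-C['cx'])/C['f'],(np.asarray(v)-C['cy'])/C['f'],np.ones(np.shape(u))],-1)
    return C['M'][:3,3],d@C['M'][:3,:3].T
def onz(C,u,v,z):
    o,d=ray(C,u,v); return o+d*((z-o[2])/d[...,2])[...,None]
def pts(C,d):
    v,u=np.mgrid[:480,:640]; o,r=ray(C,u,v); return o+r*d[...,None]
def save(n,im): cv2.imwrite('pics/'+n+'.png',im[...,::-1])
E
python3 - <<'E'
from h import *
import pickle
o={}
for n in ['scene','top']:
    im,d,C=cam(n); save(n+'0',im); o[n]=(im,d,C); print(n,C['f'],C['M'].round(3).tolist(),{k:v for k,v in C['c'].items() if k not in('rvec','tvec')})
pickle.dump(o,open('v0.pkl','wb'))
print(bot.get_calibration('wrist'));print(bot.read_state())
E
```

```text
pics
scene 606.7938633295335 [[-0.438, 0.508, -0.742, 1.683], [0.899, 0.237, -0.368, 0.675], [-0.011, -0.828, -0.561, 1.0], [0.0, 0.0, 0.0, 1.0]] {'vfov': 43.15972147212941, 'cx': 323.73856564800985, 'cy': 239.60741585794247}
top 470.19265967404635 [[-0.01, -0.988, 0.152, 0.306], [-1.0, 0.009, -0.003, 0.042], [0.001, -0.152, -0.988, 1.101], [0.0, 0.0, 0.0, 1.0]] {'vfov': 54.082174986682034, 'cx': 317.0183392545299, 'cy': 232.0933009396723}
{'vfov': 65.75856918463347, 'cx': 320.2716192124343, 'cy': 238.5659141118452, 'tool_from_camera': array([[-3.57197089e-04, -9.57522481e-01, -2.88358407e-01,
         7.33419093e-02],
       [ 9.99999530e-01, -6.01926175e-04,  7.60029594e-04,
        -2.89152744e-04],
       [-9.01315895e-04, -2.88358000e-01,  9.57522246e-01,
        -1.42459360e-01],
       [ 0.00000000e+00,  0.00000000e+00,  0.00000000e+00,
         1.00000000e+00]])}
{'time': 0.1, 'q': array([-1.38592622e+00,  2.64657369e-01,  1.60522015e+00, -8.56618591e-06,
        1.27368328e+00, -3.69017585e-02]), 'joint_vel': array([-0.00098847, -0.00257448, -0.00259354, -0.00203796, -0.00082554,
       -0.00013666]), 'joint_torque': array([ 3.93800310e-04, -5.16708505e+01, -3.68589199e+01, -8.97427753e-05,
        6.27132424e-03,  2.66732599e-06]), 'tool_pos': array([ 0.14834778, -0.65783677,  0.23010963]), 'tcp_rot': array([-3.12034787e+00, -3.47431773e-01,  2.41193388e-04]), 'wrist_force': array([-0.76227443,  0.20006988, -0.21083274]), 'torque': array([ 0.03934581,  0.02178193, -0.02854454]), 'grip_force': 0.0, 'width': 0.9983917550951953}
```

View pics/top0.png

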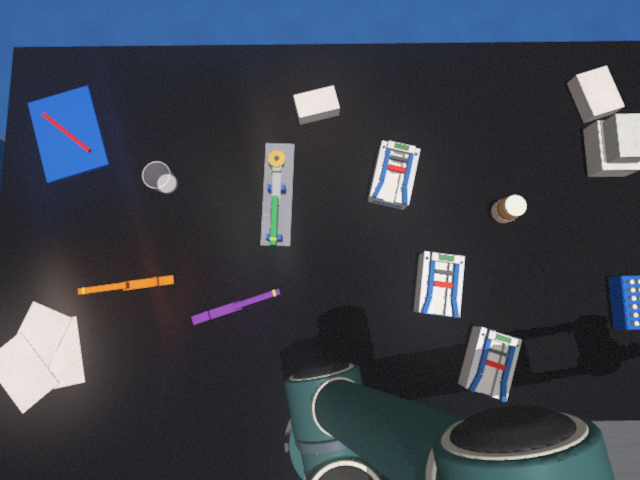

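View pics/scene0.png

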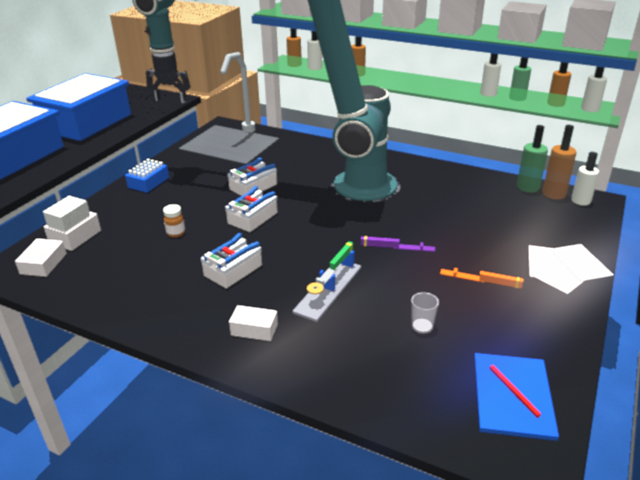

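The top view shows the paddle (green handle) at about (275,218), the disc at (277,158) and the rest around them. The gauge that is meant is the farthest one, at about (395,172), with its opening toward the robot. Jar is at (510,208), beaker at (160,178) and carton at (317,104). In the scene view the same gauge is at (232,258) and the handle at (342,257).

```bash
python3 - <<'E'
from h import *
import pickle
o=pickle.load(open('v0.pkl','rb'))
win={'top':dict(pad=(255,135,300,250),g=(362,132,425,214)),'scene':dict(pad=(290,230,365,320),g=(198,228,268,288))}
def rep(n,P,m):
    p=P[m]; p=p[np.isfinite(p).all(1)]
    if len(p)<8: print(n,'few');return
    xy=p[:,:2]; r=cv2.minAreaRect((xy*1000).astype(np.float32)); 
    print(n,len(p),'c',np.round(np.array(r[0]),1),'size',np.round(r[1],1),'ang',round(r[2],1),'z med/95%',np.percentile(p[:,2],[5,50,95]).round(4),'mean',p.mean(0).round(4))
for n in ['top','scene']:
    im,d,C=o[n]; P=pts(C,d); hsv=cv2.cvtColor(im,cv2.COLOR_RGB2HSV); H,S,V=[hsv[...,i].astype(int) for i in range(3)]
    ok=d>0
    def W(k): 
        a,b,c,e=win[n][k]; m=np.zeros((480,640),bool); m[b:e,a:c]=1; return m&ok
    rep(n+' handle',P,W('pad')&(abs(H-60)<15)&(S>120)); rep(n+' disc',P,W('pad')&(abs(H-23)<8)&(S>90)&(P[...,2]>.04))
    rep(n+' saddle',P,W('pad')&(abs(H-112)<12)&(S>120)&(V>60))
    rep(n+' base',P,W('pad')&(P[...,2]>.003)&(P[...,2]<.03))
    rep(n+' walls',P,W('g')&(abs(H-112)<12)&(S>120)&(P[...,2]>.055)); rep(n+' gaugetop',P,W('g')&(P[...,2]>.05))
    rep(n+' slide',P,W('g')&((H<8)|(H>172))&(S>130)); rep(n+' gaugegreen',P,W('g')&(abs(H-60)<15)&(S>80))
# triangulate handle and slide centroids
def cen(n,f,k):
    im,d,C=o[n]; hsv=cv2.cvtColor(im,cv2.COLOR_RGB2HSV).astype(int); a,b,c,e=win[n][k]; m=np.zeros((480,640),bool); m[b:e,a:c]=1
    v,u=np.nonzero(m&f(hsv)); return ray(C,u.mean(),v.mean())
for k,f in [('pad',lambda h:(abs(h[...,0]-60)<15)&(h[...,1]>120)),('pad',lambda h:(abs(h[...,0]-23)<8)&(h[...,1]>90)),('g',lambda h:((h[...,0]<8)|(h[...,0]>172))&(h[...,1]>130))]:
    (o1,d1),(o2,d2)=cen('top',f,k),cen('scene',f,k)
    t=np.linalg.lstsq(np.stack([d1,-d2],1),o2-o1,rcond=None)[0]; print('tri',((o1+t[0]*d1)+(o2+t[1]*d2))/2, np.linalg.norm(o1+t[0]*d1-o2-t[1]*d2))
E
```

```text
top handle 221 c [490.9 134.8] size [ 12.7 106.8] ang 87.8 z med/95% [0.0713 0.0742 0.0776] mean [0.4925 0.1348 0.0743]
top disc 209 c [553.  130.2] size [209.1  34.7] ang 0.2 z med/95% [0.0564 0.0595 0.0726] mean [0.6251 0.1308 0.0604]
top saddle 89 c [514.2 133.7] size [ 37.3 128.2] ang 88.1 z med/95% [0.0417 0.0569 0.0611] mean [0.5148 0.131  0.0544]
top base 2253 c [574.9 133.2] size [281.5 106.4] ang 0.6 z med/95% [0.0037 0.0099 0.0137] mean [0.5657 0.1299 0.0097]
top walls 362 c [ 591.7 -137.2] size [ 75.8 115.7] ang 76.3 z med/95% [0.067  0.072  0.0755] mean [ 0.5909 -0.1389  0.0718]
top gaugetop 1942 c [ 600.9 -141.4] size [ 90.6 138. ] ang 76.3 z med/95% [0.0573 0.0638 0.0771] mean [ 0.6039 -0.1412  0.0663]
top slide 86 c [ 607.8 -142.1] size [38.7 12. ] ang 75.9 z med/95% [0.0688 0.0719 0.0746] mean [ 0.6078 -0.1421  0.0717]
top gaugegreen 31 c [ 657.9 -153.4] size [28.4  7.7] ang 78.3 z med/95% [0.0741 0.0774 0.0796] mean [ 0.6578 -0.1535  0.0773]
scene handle 233 c [439.6 111.7] size [220.5  61.4] ang 2.1 z med/95% [0.0012 0.0709 0.077 ] mean [0.4911 0.1315 0.0636]
scene 
[... 346 characters left out ...]
5 0.0092]
scene walls 300 c [ 599.8 -144.4] size [ 81.5 138.7] ang 75.2 z med/95% [0.0639 0.0709 0.075 ] mean [ 0.5888 -0.1351  0.0703]
scene gaugetop 1130 c [ 601.3 -140.4] size [ 94.1 139.6] ang 75.1 z med/95% [0.0523 0.0653 0.0766] mean [ 0.6114 -0.1346  0.0655]
scene slide 47 c [ 606.4 -145.7] size [51.2 24.8] ang 41.3 z med/95% [0.062  0.0699 0.075 ] mean [ 0.6069 -0.1464  0.0698]
scene gaugegreen 16 c [ 654.8 -154.4] size [25.6  7.1] ang 80.5 z med/95% [0.075  0.0773 0.0801] mean [ 0.6546 -0.1559  0.0775]
tri [0.49444355 0.13424929 0.0661033 ] 0.002793153469340605
tri [0.62492952 0.13072756 0.06139678] 0.0005244604109964726
tri [ 0.60859145 -0.14344095  0.07139473] 0.002700263938021312
```

Request:
{"fn": "jog_arm", "kwargs": {
  "motion": [
    [1, 24.6, -33.1, 0, 0],
    [1, 24.6, -33.1, 0, 0],
    [1, 24.6, -33.1, 0, 0],
    [1, 24.6, -33.1, 0, 0],
    [1, 24.6, -33.1, 0, 0],
    [1, 24.6, -33.1, 0, 0],
    [1, 24.6, -33.1, 0, 0],
    [1, 24.6, -33.1, 0, 0],
    [1, 24.6, -33.1, 0, 0],
    [1, 24.6, -33.1, 0, 0]
  ]
}}

```text
time: 0.93
tool_pos: [0.3156, -0.2794, 0.2309]
tcp_rot: [-3.122, -0.346, 0.0]
wrist_force: [1.2, -1.2, -0.6]
width: 1.001
grip_force: 0.0
```

Request:
{"fn": "jog_arm", "kwargs": {
  "motion": [
    [1, 24.6, -33.1, 0, 0],
    [1, 24.6, -33.1, 0, 0],
    [1, 24.6, -33.1, 0, 0],
    [1, 24.6, -33.1, 0, 0],
    [1, 24.6, -33.1, 0, 0],
    [1, 24.6, -33.1, 0, 0],
    [1, 24.6, -33.1, 0, 0],
    [1, 24.6, -33.1, 0, 0],
    [1, 24.6, -33.1, 0, 0],
    [1, 24.6, -33.1, 0, 0]
  ]
}}

```text
time: 1.77
tool_pos: [0.4828, 0.0977, 0.231]
tcp_rot: [3.122, 0.349, -0.0]
wrist_force: [0.8, -0.4, 0.4]
width: 1.001
grip_force: 0.0
```

Request:
{"fn": "jog_arm", "kwargs": {
  "motion": [
    [1, 12, -16, 0, 0],
    [1, 0, 0, 0, 5],
    [1, 0, 0, 0, 5],
    [1, 0, 0, 0, 5],
    [1, 0, 0, 0, 0],
    [1, 0, 0, 0, 0]
  ]
}}

```text
time: 2.27
tool_pos: [0.4907, 0.1138, 0.2308]
tcp_rot: [3.141, -0.059, -0.001]
wrist_force: [0.7, -0.0, 0.5]
width: 0.998
grip_force: 0.0
```

```bash
cat > m.py <<'E'
from h import *
import sys,pickle
n=sys.argv[1]
im,d,C=cam('wrist'); save(n,im); pickle.dump((im,d,C),open(n+'.pkl','wb'))
hsv=cv2.cvtColor(im,cv2.COLOR_RGB2HSV).astype(int);H,S,V=hsv[...,0],hsv[...,1],hsv[...,2]
P=pts(C,d)
def big(m):
    k,l,s,c=cv2.connectedComponentsWithStats(m.astype(np.uint8)); i=1+np.argmax(s[1:,4]); return l==i
for nm,m,z in [('handle',(abs(H-60)<15)&(S>100),.074),('disc',(abs(H-23)<8)&(S>90)&(d<.36),.059)]:
    m=big(m); v,u=np.nonzero(m); p=onz(C,u,v,z)*1000; r=cv2.minAreaRect(p[:,:2].astype(np.float32))
    k=m&(d>0); print(nm,m.sum(),np.round(r,1).tolist() if 0 else r,'mean',p.mean(0).round(1),'px',u.mean().round(1),v.mean().round(1),'depth z',np.percentile(P[k][:,2],[10,50,90]).round(4))
s=bot.read_state();print(s['tool_pos'],s['tcp_rot'])
E
python3 m.py w1
```

```text
handle 1856 ((498.26300048828125, 134.23239135742188), (14.597941398620605, 93.33802795410156), 87.10845184326172) mean [500.2 134.1  74. ] px 295.2 207.9 depth z [0.0727 0.0737 0.0747]
disc 111 ((445.08050537109375, 137.04335021972656), (15.565184593200684, 11.573055267333984), 87.8056869506836) mean [442.1 137.1  59. ] px 296.6 268.1 depth z [0.073  0.0741 0.0749]
[0.49072346 0.11371913 0.2309514 ] [ 3.14092553e+00 -5.91925121e-02 -9.61916225e-04]
```

View pics/w1.png

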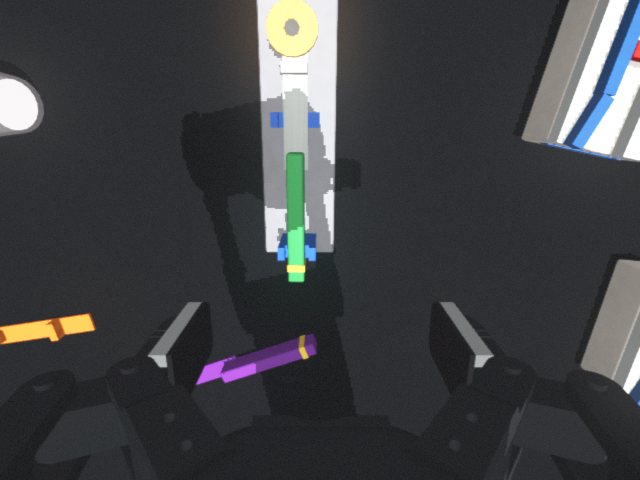

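The handle lies along u≈296, v 152–281, with a yellow band at v 268. The disc is at (292,27), the saddles at v 120 and v 247, and the gauge at the upper right, partly cut off.

```bash
python3 - <<'E'
from h import *
import pickle
im,d,C=pickle.load(open('w1.pkl','rb'))
hsv=cv2.cvtColor(im,cv2.COLOR_RGB2HSV).astype(int);H,S,V=hsv[...,0],hsv[...,1],hsv[...,2]
P=pts(C,d);v,u=np.mgrid[:480,:640];w=(u>255)&(u<345)
# handle: both green and yellow band
m=w&(v>140)&(v<290)&(S>100)&(H>15)&(H<75); q=onz(C,u[m],v[m],.074)*1000
r=cv2.minAreaRect(q[:,:2].astype(np.float32));print('handle',r)
x,y,x0,y0=cv2.fitLine(q[:,:2].astype(np.float32),cv2.DIST_L2,0,.01,.01).ravel();print('yaw',np.degrees(np.arctan(y/x)))
m=w&(v<60)&(S>90)&(abs(H-23)<10)
q=(onz(C,u[m],v[m],.059)*1000)[:,:2].astype(np.float32);print('disc',cv2.minEnclosingCircle(q),'z',np.median(P[m&(d>0)][:,2]))
for a,b in [(105,135),(230,262)]:
    m=w&(v>a)&(v<b)&(abs(H-112)<12)&(S>110); q=(onz(C,u[m],v[m],.058)*1000)[:,:2].astype(np.float32);print('saddle',cv2.minAreaRect(q),'z',np.percentile(P[m&(d>0)][:,2],[50,90]))
m=w&(v<260)&(S<60)&(V>60)&(P[...,2]>.004)&(P[...,2]<.02); q=P[m][:,:2].astype(np.float32)*1000
print('base',cv2.minAreaRect(q),np.median(P[m][:,2]))
E
```

```text
handle ((489.9085693359375, 134.71046447753906), (16.36979103088379, 110.06465148925781), 87.1529541015625)
yaw -2.6302688
disc ((629.139892578125, 129.6995849609375), 17.942020416259766) z 0.05814243094349433
saddle ((570.1716918945312, 131.59080505371094), (39.76203918457031, 10.981941223144531), 86.38975524902344) z [0.0569905  0.05847497]
saddle ((461.2615051269531, 136.3545684814453), (35.21455764770508, 25.382266998291016), 87.807861328125) z [0.04985543 0.05832213]
base ((555.0946655273438, 132.15061950683594), (70.16409301757812, 228.03663635253906), 87.40901184082031) 0.009772688998882645
```

Request:
{"fn": "jog_arm", "kwargs": {
  "motion": [
    [0, 8.4, -20.7, 0, 0.5],
    [0, 0, 0, 20, 0],
    [0, 0, 0, 30, 0],
    [0, 0, 0, 30, 0],
    [0, 0, 0, 20, 0],
    [0, 0, 0, 0, 0],
    [0, 0, 0, 0, 0]
  ]
}}

```text
time: 2.9
tool_pos: [0.499, 0.1337, 0.1302]
tcp_rot: [3.14, -0.075, -0.005]
wrist_force: [0.3, -1.0, 0.8]
width: 0.5
grip_force: 0.0
```

```bash
python3 m.py w2
```

```text
handle 3768 ((498.9217834472656, 134.4883575439453), (14.537778854370117, 95.36772918701172), 87.16705322265625) mean [501.5 134.6  74. ] px 318.6 255.1 depth z [0.0727 0.0737 0.0746]
disc 737 ((406.8850402832031, 337.365966796875), (15.538257598876953, 26.50589370727539), 6.9158477783203125) mean [407.  337.4  59. ] px 30.5 392.7 depth z [0.0019 0.0027 0.0035]
[0.5005576  0.13405534 0.13188658] [-3.14055995e+00  7.57292770e-02 -4.38091701e-04]
```

View pics/w2.png

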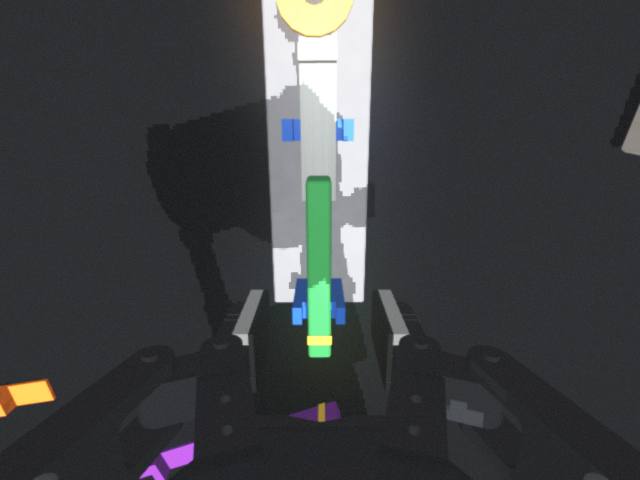

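The handle is centred between the fingers (u≈319), and it has the same height (0.074) and yaw (-2.7°) as before. Descending.

Request:
{"fn": "jog_arm", "kwargs": {
  "motion": [
    [0, 0, 0, 20, 0],
    [0, 0, 0, 25, 0],
    [0, 0, 0, 20, 0],
    [0, 0, 0, 15, 0],
    [-0.3, 0, -0.3, 8, 0],
    [-0.5, 0, 0, 0, 0],
    [-0.6, 0, 0, 0, 0],
    [-0.65, 0, 0, 0, 0]
  ],
  "force": 80
}}

```text
time: 3.62
tool_pos: [0.502, 0.1348, 0.0452]
tcp_rot: [-3.14, 0.076, -0.005]
wrist_force: [0.7, -0.1, 0.6]
width: 0.18
grip_force: 0.0
```

Request:
{"fn": "jog_arm", "kwargs": {
  "motion": [
    [-0.7, 0, 0, 0, 0],
    [-0.75, 0, 0, 0, 0],
    [-0.8, 0, 0, 0, 0],
    [-0.9, 0, 0, 0, 0],
    [-1, 0, 0, 0, 0],
    [-1, 0, 0, 0, 0],
    [-1, 0, 0, 0, 0]
  ]
}}

```text
time: 4.2
tool_pos: [0.5021, 0.1348, 0.0454]
tcp_rot: [-3.14, 0.076, -0.006]
wrist_force: [-1.5, -0.4, 6.8]
width: 0.152
grip_force: 78.0
```

Request:
{"fn": "jog_arm", "kwargs": {
  "motion": [
    [-1, 0, 0, -1, 0],
    [-1, 0, 0, -2, 0],
    [-1, 0, 0, -3, 0],
    [-1, 0, 0, -5, 0],
    [-1, 0, 0, -7, 0],
    [-1, 0, 0, -8, 0],
    [-1, 0, 0, -8, 0],
    [-1, 0, 0, -8, 0],
    [-1, 0, 0, -6, 0],
    [-1, 0, 0, -2, 0]
  ],
  "force": 100
}}

```text
time: 5.03
tool_pos: [0.5014, 0.1347, 0.0952]
tcp_rot: [-3.14, 0.077, -0.004]
wrist_force: [-0.3, -0.7, -2.1]
width: 0.144
grip_force: 97.4
```

Request:
{"fn": "jog_arm", "kwargs": {
  "motion": [
    [-1, 0, 0, 0, 0],
    [-1, 0, 0, 0, 0],
    [-1, 0, 0, 0, 0]
  ]
}}

```text
time: 5.28
tool_pos: [0.4998, 0.1344, 0.0928]
tcp_rot: [3.14, -0.077, -0.001]
wrist_force: [-1.0, 0.2, -2.8]
width: 0.149
grip_force: 97.4
```

```bash
python3 - <<'E'
from h import *
import pickle
im,d,C=cam('wrist'); save('w3',im); pickle.dump((im,d,C),open('w3.pkl','wb'))
hsv=cv2.cvtColor(im,cv2.COLOR_RGB2HSV).astype(int);H,S,V=hsv[...,0],hsv[...,1],hsv[...,2]
P=pts(C,d);T=bot.read_state();Rm=R.from_rotvec(T['tcp_rot']).as_matrix()
Q=(P-T['tool_pos'])@Rm*1000
m=(abs(H-60)<15)&(S>100)&(d>0)&(d<.3)
q=Q[m]; q=q[abs(q[:,1])<12]
print('handle in tool: pts',len(q),'y-mean',q[:,1].mean(),'z fit (slope, at0)',np.polyfit(q[:,0],q[:,2],1),'yfit',np.polyfit(q[:,0],q[:,1],1),'x range',np.percentile(q[:,0],[1,99]))
m=(abs(Q[...,1])<8)&(Q[...,0]>50)&(Q[...,0]<102)&(d>0)&(Q[...,2]<60); q=Q[m];print('blade',len(q)); 
k=abs(q[:,2]-np.median(q[:,2]))<4; print(np.median(q[:,2]),np.polyfit(q[k,0],q[k,2],1))
print(T['tool_pos'],T['tcp_rot'],T['wrist_force'],T['torque'])
E
```

```text
handle in tool: pts 7944 y-mean -0.2458910176902488 z fit (slope, at0) [  0.03927804 -28.46867477] yfit [-0.0027462  -0.21727929] x range [-31.17543614  43.00370495]
blade 7258
-7.114103857187427 [ 5.45236511e-03 -7.53622286e+00]
[0.49969608 0.13432526 0.09272124] [ 3.14039404e+00 -7.65688198e-02 -1.73892615e-03] [-0.54183621 -0.25712859 -1.84951572] [-0.05282356  0.04537666 -0.02412652]
```

View pics/w3.png

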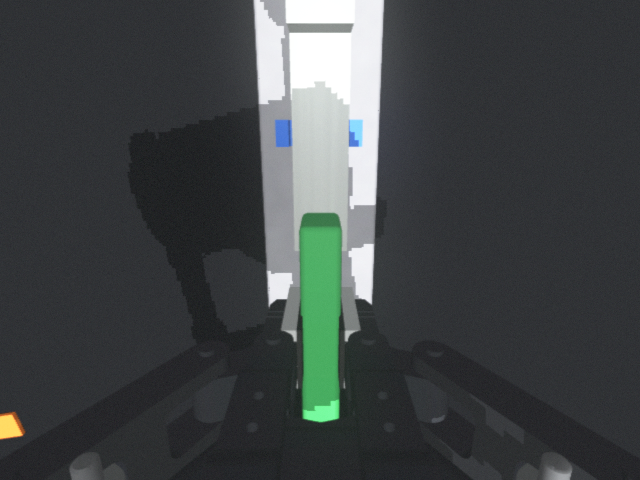

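The handle sits centred in the fingers (u≈320), the blade reads level against the tool, and the paddle is clear of the saddles (blue cheeks at v≈133). Next I carry it smoothly toward the gauge, rising and turning a little on the way.

Request:
{"fn": "jog_arm", "kwargs": {
  "motion": [
    [-1, -0.3, 1.3, -1, 0.1],
    [-1, -0.6, 2.6, -2, 0.2],
    [-1, -0.9, 3.9, -3, 0.3],
    [-1, -1.2, 5.2, -4, 0.4],
    [-1, -1.5, 6.5, -5, 0.5],
    [-1, -1.8, 7.8, -6, 0.6],
    [-1, -2.1, 9.1, -7, 0.75],
    [-1, -2.4, 10.4, -8, 0.9],
    [-1, -2.4, 10.4, -8, 0.9],
    [-1, -2.4, 10.4, -8, 0.9]
  ]
}}

```text
time: 6.17
tool_pos: [0.4784, 0.0673, 0.1464]
tcp_rot: [3.133, -0.231, 0.001]
wrist_force: [-0.6, 0.7, -3.1]
width: 0.142
grip_force: 97.5
```

Request:
{"fn": "jog_arm", "kwargs": {
  "motion": [
    [-1, -2.4, 10.4, -8, 0.9],
    [-1, -2.4, 10.4, -8, 0.9],
    [-1, -2.4, 10.4, -8, 0.9],
    [-1, -2.1, 9.1, -7, 0.75],
    [-1, -1.8, 7.8, -6, 0.6],
    [-1, -1.5, 6.5, -5, 0.5],
    [-1, -1.2, 5.2, -4, 0.4],
    [-1, -0.9, 3.9, -3, 0.3],
    [-1, -0.6, 2.6, -2, 0.2],
    [-1, -0.3, 1.3, -1, 0.1]
  ]
}}

```text
time: 7.0
tool_pos: [0.4505, 0.0049, 0.1974]
tcp_rot: [-3.118, 0.381, -0.0]
wrist_force: [0.3, -0.4, -2.5]
width: 0.148
grip_force: 97.4
```

Request:
{"fn": "jog_arm", "kwargs": {
  "motion": [
    [-1, 0, 0, 0, 0],
    [-1, 0, 0, 0, 0],
    [-1, 0, 0, 0, 0]
  ]
}}

```text
time: 7.25
tool_pos: [0.4505, 0.0054, 0.1969]
tcp_rot: [-3.119, 0.379, 0.001]
wrist_force: [-0.3, -0.9, -2.5]
width: 0.152
grip_force: 97.5
```

```bash
python3 - <<'E'
from h import *
import pickle
im,d,C=cam('wrist'); save('w4',im); pickle.dump((im,d,C),open('w4.pkl','wb'))
t,dt,Ct=cam('top'); save('top4',t); pickle.dump((t,dt,Ct),open('top4.pkl','wb'))
s=bot.read_state(); print(s['tool_pos'],s['tcp_rot'],s['time'])
E
```

```text
[0.45048531 0.00535925 0.19695   ] [-3.11857507e+00  3.79253875e-01  1.03524119e-03] 7.35
```

View pics/w4.png

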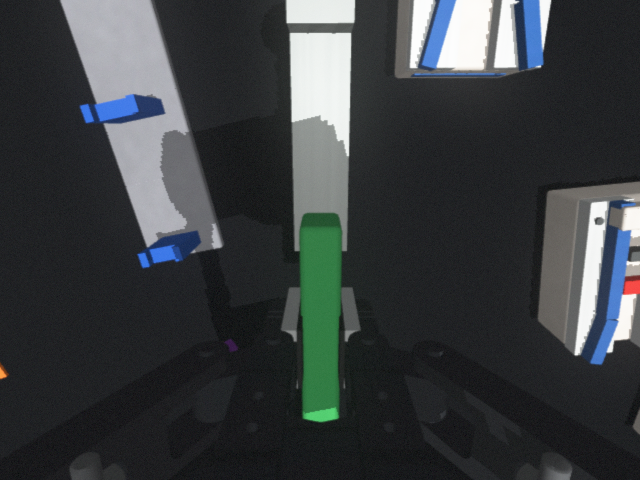

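The farthest gauge shows at the upper right: its front edge at v≈75 from u≈396 to 545, its blue flared walls, and its slot near u≈490.

```bash
python3 - <<'E'
from h import *
import pickle
a=np.radians(-13.7);G=np.array([[np.cos(a),-np.sin(a)],[np.sin(a),np.cos(a)]]);o=np.array([.5743,-.1349])
for f in ['w4','top4']:
    im,d,C=pickle.load(open(f+'.pkl','rb')); hsv=cv2.cvtColor(im,cv2.COLOR_RGB2HSV).astype(int);H,S,V=hsv[...,0],hsv[...,1],hsv[...,2]
    P=pts(C,d); v,u=np.mgrid[:480,:640]
    w=(d>0)&(abs((P[...,:2]-o)@G-[.0275,0])<[.075,.055]).all(-1)&(P[...,2]>.04)
    blue=w&(abs(H-112)<12)&(S>110)&(P[...,2]>.066); white=w&(S<70)&(abs(P[...,2]-.06)<.004)&(V>150)
    print(f,'blue z',np.percentile(P[blue][:,2],[10,50,90]).round(4),'white z',np.median(P[white][:,2]).round(4))
    for nm,m,z in [('blue',blue,.072),('white',white,.060)]:
        g=(onz(C,u[m],v[m],z)[:,:2]-o)@G*1000
        for x0 in range(-45,60,10):
            q=np.sort(g[(g[:,0]>=x0)&(g[:,0]<x0+10),1])
            if len(q)>6:
                k=np.diff(q); i=np.argsort(-k)[:3]; print(nm,x0+5,'ext',q[0].round(1),q[-1].round(1),'gaps',[(q[j].round(1),q[j+1].round(1)) for j in sorted(i) if k[j]>2])
        print(nm,'xrange',np.percentile(g[:,0],[.5,99.5]).round(1))
    m=w&(P[...,2]>.055)
    g=(P[m][:,:2])*1000; print('rect',cv2.minAreaRect(g.astype(np.float32)))
# disc in top view
m=(abs(H-23)<10)&(S>90)&(d>0)&(P[...,2]>.15); p=P[m]; 
if len(p): print('disc',cv2.minEnclosingCircle((p[:,:2]*1000).astype(np.float32)),np.median(p[:,2]),len(p))
E
```

```text
w4 blue z [0.0693 0.0718 0.0728] white z 0.0599
blue -40 ext -40.2 40.9 gaps [(np.float64(-24.9), np.float64(29.4))]
blue -30 ext -38.4 39.4 gaps [(np.float64(-23.3), np.float64(27.0))]
blue -20 ext -35.4 36.9 gaps [(np.float64(-20.6), np.float64(24.3))]
blue -10 ext -33.2 34.0 gaps [(np.float64(-18.9), np.float64(22.0))]
blue 0 ext -30.9 31.7 gaps [(np.float64(-19.5), np.float64(21.6))]
blue xrange [-43.3  -4. ]
white -40 ext -45.0 45.1 gaps [(np.float64(-42.3), np.float64(-29.0)), (np.float64(-12.6), np.float64(12.8)), (np.float64(26.2), np.float64(38.9))]
white -30 ext -45.2 45.4 gaps [(np.float64(-43.7), np.float64(-27.6)), (np.float64(-12.6), np.float64(12.8)), (np.float64(24.7), np.float64(36.8))]
white -20 ext -45.2 45.4 gaps [(np.float64(-41.4), np.float64(-25.3)), (np.float64(-12.6), np.float64(12.8)), (np.float64(22.2), np.float64(34.3))]
white -10 ext -45.2 45.4 gaps [(np.float64(-39.1), np.float64(-23.2)), (np.float64(-12.6), np.float64(12.8)), (np.float64(19.8), np.float64(31.8))]
white 0 ext -45.2 45.4 gaps [(np.float64(-38.3), np.float64(-23.9)), (np.float64(-12.7), np
[... 621 characters left out ...]
e -30 ext -44.6 -23.0 gaps [(np.float64(-40.2), np.float64(-25.7))]
white -20 ext -44.2 -38.4 gaps []
white -10 ext -44.5 -36.1 gaps []
white 0 ext -44.4 -34.2 gaps []
white 10 ext -44.4 -33.3 gaps []
white 20 ext -44.3 -18.4 gaps [(np.float64(-33.2), np.float64(-18.4))]
white 30 ext -44.2 -17.0 gaps [(np.float64(-33.0), np.float64(-18.0))]
white 40 ext -43.7 -33.4 gaps []
white 50 ext -44.1 -12.7 gaps [(np.float64(-33.3), np.float64(-20.4))]
white 60 ext -44.0 -33.7 gaps []
white xrange [-37.   95.7]
rect ((601.4624633789062, -141.35540771484375), (90.19963073730469, 138.3953857421875), 76.16847229003906)
disc ((398.22589111328125, 18.43332290649414), 6.79854154586792) 0.2270238267446989 21
```

Request:
{"fn": "jog_arm", "kwargs": {
  "motion": [
    [-1, 0, 1, 1, 0],
    [-1, 0, 2.1, 2.1, 0],
    [-1, 0, 3.1, 3.1, 0],
    [-1, 0.3, 4.1, 4.2, 0],
    [-1, 0.3, 5.1, 5.2, 0],
    [-1, 0.3, 6.2, 6.3, 0],
    [-1, 0.3, 7.2, 7.3, 0],
    [-1, 0.3, 8.2, 8.4, 0],
    [-1, 0.3, 8.2, 8.4, 0],
    [-1, 0.3, 8.2, 8.4, 0]
  ]
}}

```text
time: 8.18
tool_pos: [0.4393, -0.0482, 0.1417]
tcp_rot: [3.118, -0.38, -0.001]
wrist_force: [0.3, 0.3, -2.5]
width: 0.144
grip_force: 97.5
```

Request:
{"fn": "jog_arm", "kwargs": {
  "motion": [
    [-1, 0.3, 8.2, 8.4, 0],
    [-1, 0.3, 8.2, 8.4, 0],
    [-1, 0.3, 8.2, 8.4, 0],
    [-1, 0, 7.2, 7.3, 0],
    [-1, 0, 6.2, 6.3, 0],
    [-1, 0, 5.1, 5.2, 0],
    [-1, 0, 4.1, 4.2, 0],
    [-1, 0, 3.1, 3.1, 0],
    [-1, 0, 2.1, 2.1, 0],
    [-1, 0, 1, 1, 0]
  ]
}}

```text
time: 9.02
tool_pos: [0.4279, -0.0995, 0.0883]
tcp_rot: [-3.118, 0.38, 0.0]
wrist_force: [-0.3, 0.4, -2.2]
width: 0.145
grip_force: 97.5
```

Request:
{"fn": "jog_arm", "kwargs": {
  "motion": [
    [-1, 0, 0, 0, 0],
    [-1, 0, 0, 0, 0],
    [-1, 0, 0, 0, 0]
  ]
}}

```text
time: 9.27
tool_pos: [0.4282, -0.0992, 0.0888]
tcp_rot: [3.119, -0.379, 0.001]
wrist_force: [1.2, 0.3, -3.0]
width: 0.144
grip_force: 97.5
```

```bash
cat > g.py <<'E'
from h import *
def st(n=5):
    a=np.radians(-13.7);G=np.array([[np.cos(a),-np.sin(a)],[np.sin(a),np.cos(a)]]);o=np.array([.5743,-.1349])
    s=bot.read_state(); r=s['tcp_rot']; yaw=(np.degrees(2*np.arctan2(r[1],r[0]))+180)%360-180
    print('gauge tcp',((s['tool_pos'][:2]-o)@G*1000).round(1),'z',(s['tool_pos'][2]*1000).round(1),'yaw',yaw.round(2),'F gauge',(s['wrist_force'][:2]@G).round(1),s['wrist_force'][2].round(1),'tq',s['torque'].round(3),'tilt',np.degrees(np.arccos(-R.from_rotvec(r).as_matrix()[2,2])).round(2),s['time'])
if __name__=='__main__': st()
E
python3 - <<'E'
from g import *
t,d,C=cam('top'); save('top5',t); st(); c=t[100:220,340:460]; save('top5c',cv2.resize(c,None,fx=5,fy=5,interpolation=cv2.INTER_NEAREST))
im,d,C=cam('wrist');save('w5',im)
a=np.radians(-13.7);G=np.array([[np.cos(a),-np.sin(a)],[np.sin(a),np.cos(a)]]);o=np.array([.5743,-.1349])
s=bot.read_state();v,u=np.mgrid[:480,:640]
P=pts(C,d);g=(P[...,:2]-o)@G*1000
m=(d>0)&(abs(P[...,2]-.060)<.004)&(abs(g[...,1])<25)
q=g[m]
for x0 in range(-45,0,10):
    y=np.sort(q[(q[:,0]>=x0)&(q[:,0]<x0+10),1]); print(x0,len(y),(y[y>0].min(),y[y<0].max()) if len(y)>6 and (y>0).any() and (y<0).any() else '')
T=s['tool_pos'];Q=(P-T)@R.from_rotvec(s['tcp_rot']).as_matrix()*1000
m=(abs(Q[...,1])<8)&(Q[...,0]>50)&(Q[...,0]<100)&(abs(Q[...,2]+7)<4);print('blade z',np.median(P[m][:,2]))
m=(abs(Q[...,1])<16)&(Q[...,0]>50)&(Q[...,0]<100)&(abs(Q[...,2]+7)<4)
for x0 in (50,70,90):
    q=Q[m&(abs(Q[...,0]-x0-5)<5)];print('blade y in tool',x0,np.percentile(q[:,1],[.5,99.5]).round(1))
E
```

```text
gauge tcp [-1.504e+02  1.000e-01] z 88.8 yaw -13.87 F gauge [ 0.6 -1. ] -2.1 tq [0.008 0.103 0.022] tilt 0.04 9.3167
-45 1059 (np.float64(12.873170489898916), np.float64(-12.946847471690274))
-35 1091 (np.float64(13.73271099616842), np.float64(-14.159307728592864))
-25 0 
-15 0 
-5 0 
blade z 0.09589692596518941
blade y in tool 50 [-10.1   9.8]
blade y in tool 70 [-10.1   9.8]
blade y in tool 90 [-10.    9.8]
```

View pics/top5c.png

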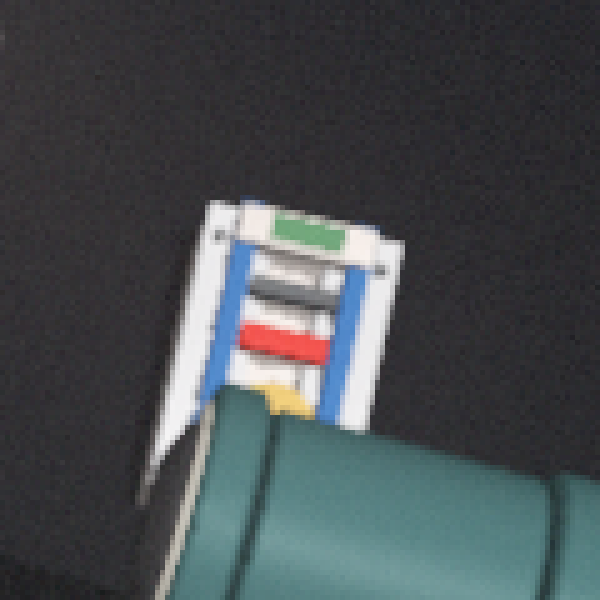

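The disc's front edge is at crop (285,385), centred between the blue walls and behind the red slide. The slide is at (285,340) and the stop bar at (290,292). Lowering the blade into the slot.

Request:
{"fn": "jog_arm", "kwargs": {
  "motion": [
    [-1, 0, 0, 1, 0],
    [-1, 0, 0, 3, 0],
    [-1, 0, 0, 5, 0],
    [-1, 0, 0, 6, 0],
    [-1, 0, 0, 6, 0],
    [-1, 0, 0, 6, 0],
    [-1, 0, 0, 5, 0],
    [-1, 0, 0, 4, 0],
    [-1, 0, 0, 2.5, 0],
    [-1, 0, 0, 1, 0]
  ]
}}

```text
time: 10.2
tool_pos: [0.4277, -0.0992, 0.0485]
tcp_rot: [-3.118, 0.38, 0.001]
wrist_force: [-0.2, -0.2, -2.2]
width: 0.146
grip_force: 97.5
```

Request:
{"fn": "jog_arm", "kwargs": {
  "motion": [
    [-1, 0, 0, 0, 0],
    [-1, 0, 0, 0, 0],
    [-1, 0, 0, 0, 0]
  ]
}}

```text
time: 10.45
tool_pos: [0.4283, -0.0994, 0.0494]
tcp_rot: [3.118, -0.38, 0.001]
wrist_force: [0.0, 0.0, -2.6]
width: 0.148
grip_force: 97.5
```

```bash
cat > b.py <<'E'
from g import *
import sys
im,d,C=cam('wrist');save(sys.argv[1],im);s=bot.read_state()
a=np.radians(-13.7);G=np.array([[np.cos(a),-np.sin(a)],[np.sin(a),np.cos(a)]]);o=np.array([.5743,-.1349])
P=pts(C,d);g=(P[...,:2]-o)@G*1000
m=(d>0)&(abs(g[...,1]-20)<5)&(g[...,0]<-15)&(g[...,0]>-40);print('ledge z',np.median(P[m][:,2]),m.sum())
m=(d>0)&(abs(g[...,1]+20)<5)&(g[...,0]<-15)&(g[...,0]>-40);print('ledge z',np.median(P[m][:,2]),m.sum())
m=(d>0)&(abs(g[...,1])<8)&(g[...,0]<-55)&(g[...,0]>-95);q=P[m][:,2];m2=abs(q-np.median(q))<.003;print('blade top z',np.median(q),'slope',np.polyfit(g[m][m2,0]/1000,q[m2],1)[0])
st()
E
python3 b.py w6
```

```text
ledge z 0.059580567425630865 117
ledge z 0.05968694149078704 101
blade top z 0.05651024312887985 slope -0.0022488986180971655
gauge tcp [-1.503e+02 -1.000e-01] z 49.4 yaw -13.89 F gauge [ 0.2 -0.5] -1.9 tq [-0.029  0.03   0.034] tilt 0.05 10.5
```

View pics/w6.png

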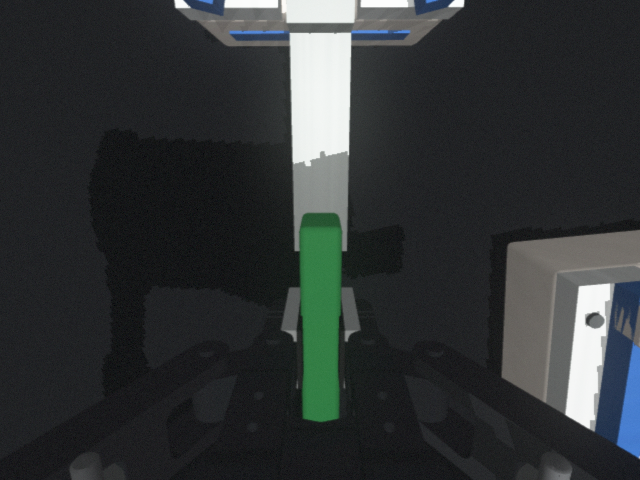

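Request:
{"fn": "jog_arm", "kwargs": {
  "motion": [
    [-1, 0.5, 0, 0.5, 0],
    [-1, 1, 0, 0, 0],
    [-1, 1.5, 0, 0, 0],
    [-1, 2, 0, 0, 0],
    [-1, 2, 0, 0, 0],
    [-1, 2, 0, 0, 0],
    [-1, 2, 0, 0, 0],
    [-1, 2, 0, 0, 0],
    [-1, 2, 0, 0, 0],
    [-1, 2, 0, 0, 0]
  ]
}}

```text
time: 11.33
tool_pos: [0.4445, -0.1034, 0.0484]
tcp_rot: [-3.119, 0.38, 0.0]
wrist_force: [-0.8, 0.2, -2.2]
width: 0.144
grip_force: 97.5
```

```bash
python3 g.py
```

```text
gauge tcp [-133.6   -0.2] z 48.4 yaw -13.9 F gauge [-0.8  0. ] -2.2 tq [ 0.009  0.023 -0.004] tilt 0.01 11.3333
```

Request:
{"fn": "jog_arm", "kwargs": {
  "motion": [
    [-1, 1.5, 0, 0, 0],
    [-1, 1.5, 0, 0, 0],
    [-1, 1.5, 0, 0, 0],
    [-1, 1.5, 0, 0, 0],
    [-1, 1.5, 0, 0, 0],
    [-1, 1.5, 0, 0, 0]
  ]
}}

```text
time: 11.83
tool_pos: [0.4532, -0.1056, 0.0485]
tcp_rot: [-3.119, 0.38, 0.0]
wrist_force: [-1.0, 0.0, -2.5]
width: 0.145
grip_force: 97.5
```

```bash
python3 g.py
```

```text
gauge tcp [-124.6   -0.2] z 48.5 yaw -13.89 F gauge [-0.9 -0.2] -2.5 tq [0.027 0.121 0.013] tilt 0.0 11.8333
```

Request:
{"fn": "jog_arm", "kwargs": {
  "motion": [
    [-1, 1, 0, 0, 0],
    [-1, 1, 0, 0, 0],
    [-1, 1, 0, 0, 0],
    [-1, 1, 0, 0, 0],
    [-1, 0.6, 0, 0, 0],
    [-1, 0.4, 0, 0, 0]
  ]
}}

```text
time: 12.33
tool_pos: [0.456, -0.1062, 0.048]
tcp_rot: [-3.118, 0.38, 0.007]
wrist_force: [-6.8, 0.6, 2.6]
width: 0.148
grip_force: 98.0
```

Request:
{"fn": "jog_arm", "kwargs": {
  "motion": [
    [-1, 0.3, 0, 0, 0],
    [-1, 0.3, 0, 0, 0],
    [-1, 0.3, 0, 0, 0],
    [-1, 0.3, 0, 0, 0]
  ]
}}

```text
time: 12.67
tool_pos: [0.4571, -0.1065, 0.048]
tcp_rot: [-3.118, 0.38, 0.007]
wrist_force: [-6.1, 1.5, 2.1]
width: 0.143
grip_force: 98.0
```

Request:
{"fn": "jog_arm", "kwargs": {
  "motion": [
    [-1, 0.3, 0, 0, 0],
    [-1, 0.3, 0, 0, 0],
    [-1, 0.3, 0, 0, 0],
    [-1, 0.3, 0, 0, 0]
  ]
}}

```text
time: 13.0
tool_pos: [0.4583, -0.1068, 0.048]
tcp_rot: [-3.118, 0.38, 0.006]
wrist_force: [-7.0, 0.4, 2.3]
width: 0.145
grip_force: 98.0
```

```bash
python3 g.py
```

```text
gauge tcp [-119.4   -0.2] z 48.0 yaw -13.89 F gauge [-6.9 -1.3] 2.3 tq [0.129 0.538 0.015] tilt 0.24 13.0
```

```bash
python3 b.py w7; python3 - <<'E'
from g import *
t,d,C=cam('scene'); a=t[215:305,185:305]; save('s7',cv2.resize(a,None,fx=6.5,fy=6.5,interpolation=cv2.INTER_CUBIC)); st()
P=pts(C,d);a=np.radians(-13.7);G=np.array([[np.cos(a),-np.sin(a)],[np.sin(a),np.cos(a)]]);o=np.array([.5743,-.1349])
hsv=cv2.cvtColor(t,cv2.COLOR_RGB2HSV).astype(int);H,S=hsv[...,0],hsv[...,1]
for n,m in [('disc',(abs(H-23)<10)&(S>90)),('slide',((H<8)|(H>172))&(S>110)),('green',(abs(H-60)<15)&(S>80))]:
    g=np.dstack([(P[...,:2]-o)@G,P[...,2]])*1000
    q=g[m&(d>0)&(abs(g[...,0]-20)<80)&(abs(g[...,1])<45)&(g[...,2]>40)]
    if len(q): print(n,len(q),q.mean(0).round(1),np.percentile(q,[5,95],axis=0).round(1).tolist())
E
```

```text
ledge z 0.059929911223638985 2848
ledge z 0.05994423223764722 2875
blade top z 0.058160448041818746 slope -0.03696444055449404
gauge tcp [-119.3   -0.2] z 48.0 yaw -13.89 F gauge [-6.1 -0.7] 2.2 tq [0.093 0.575 0.   ] tilt 0.24 13.05
gauge tcp [-1.193e+02 -1.000e-01] z 48.0 yaw -13.89 F gauge [-6.3 -0.2] 2.3 tq [ 0.147  0.585 -0.082] tilt 0.23 13.1
disc 69 [12.  -3.3 66.6] [[-5.6, -17.5, 63.3], [26.4, 10.2, 70.1]]
slide 46 [39.5 -3.6 70. ] [[31.9, -19.8, 65.2], [44.9, 16.4, 73.9]]
green 16 [83.2 -1.2 77.7] [[79.0, -10.8, 74.1], [87.3, 7.2, 81.1]]
```

View pics/s7.png

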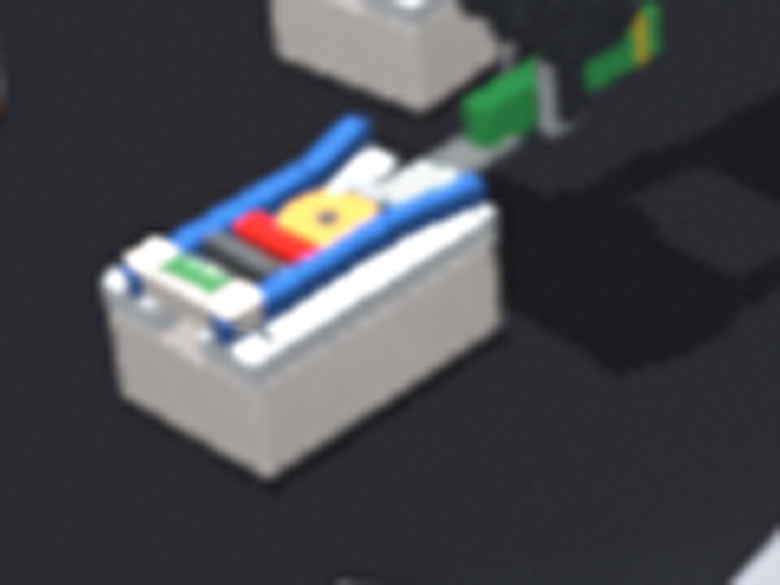

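The disc lies flat against the red slide with the heel right behind it. The handle got into the window of my slope check, so I measure the blade again.

```bash
cat > c.py <<'E'
from g import *
im,d,C=cam('wrist');s=bot.read_state()
P=pts(C,d);Q=(P-s['tool_pos'])@R.from_rotvec(s['tcp_rot']).as_matrix()*1000
for x0 in range(52,120,8):
    m=(d>0)&(abs(Q[...,1])<7)&(abs(Q[...,0]-x0)<4)&(abs(Q[...,2])<30); print(x0,m.sum(),'world z',np.percentile(P[m][:,2],[10,50,90]).round(4) if m.sum()>5 else '')
m=(d>0)&(abs(Q[...,1])<5)&(Q[...,0]>-20)&(Q[...,0]<40)&(Q[...,2]<-22); print('handle top',np.polyfit(Q[m][:,0],P[m][:,2]*1000,1))
st()
E
python3 c.py
```

```text
52 837 world z [0.0545 0.0554 0.0562]
60 883 world z [0.0545 0.0553 0.0561]
68 930 world z [0.0545 0.0553 0.0562]
76 967 world z [0.0545 0.0553 0.0561]
84 1058 world z [0.0544 0.0553 0.0561]
92 1085 world z [0.0544 0.0552 0.0562]
100 1662 world z [0.0546 0.0559 0.067 ]
108 846 world z [0.0663 0.0672 0.0682]
116 0 world z 
handle top [-8.90355833e-02  9.87985020e+01]
gauge tcp [-1.193e+02 -1.000e-01] z 48.0 yaw -13.89 F gauge [-7.6 -0. ] 2.1 tq [ 0.125  0.597 -0.001] tilt 0.23 13.15
```

Request:
{"fn": "jog_arm", "kwargs": {
  "motion": [
    [-1, 0, 0, -0.3, 0],
    [-1, 0, 0, -0.3, 0],
    [-1, 0, 0, 0, 0]
  ]
}}

```text
time: 13.4
tool_pos: [0.4586, -0.1068, 0.0485]
tcp_rot: [-3.118, 0.38, 0.005]
wrist_force: [-4.7, 1.0, -0.6]
width: 0.151
grip_force: 97.8
```

```bash
python3 g.py
```

```text
gauge tcp [-119.1   -0.2] z 48.5 yaw -13.89 F gauge [-4.8 -0.1] -0.6 tq [0.102 0.574 0.002] tilt 0.2 13.4
```

Request:
{"fn": "jog_arm", "kwargs": {
  "motion": [
    [-1, 0.3, 0, 0, 0],
    [-1, 0.3, 0, 0, 0],
    [-1, 0.3, 0, 0, 0]
  ]
}}

```text
time: 13.65
tool_pos: [0.4607, -0.1074, 0.0487]
tcp_rot: [-3.118, 0.38, 0.001]
wrist_force: [-3.0, -0.7, -2.9]
width: 0.151
grip_force: 97.5
```

```bash
python3 g.py
```

```text
gauge tcp [-1.169e+02 -1.000e-01] z 48.7 yaw -13.89 F gauge [-2.7 -1.4] -2.9 tq [ 0.128  0.57  -0.03 ] tilt 0.05 13.65
```

Request:
{"fn": "jog_arm", "kwargs": {
  "motion": [
    [-1, 0.3, 0, 0, 0],
    [-1, 0.3, 0, 0, 0],
    [-1, 0.3, 0, 0, 0]
  ]
}}

```text
time: 13.9
tool_pos: [0.4621, -0.1077, 0.049]
tcp_rot: [-3.119, 0.38, 0.0]
wrist_force: [-2.8, 0.4, -2.0]
width: 0.147
grip_force: 97.5
```

Request:
{"fn": "jog_arm", "kwargs": {
  "motion": [
    [-1, 0.3, 0, 0, 0],
    [-1, 0.3, 0, 0, 0],
    [-1, 0.3, 0, 0, 0]
  ]
}}

```text
time: 14.15
tool_pos: [0.463, -0.108, 0.0491]
tcp_rot: [-3.119, 0.38, -0.0]
wrist_force: [-3.0, 0.8, -2.5]
width: 0.141
grip_force: 97.5
```

```bash
python3 g.py
```

```text
gauge tcp [-114.5   -0.2] z 49.1 yaw -13.89 F gauge [-3.1  0.1] -2.5 tq [ 0.137  0.533 -0.035] tilt 0.0 14.15
```

Request:
{"fn": "jog_arm", "kwargs": {
  "motion": [
    [-1, 0.3, 0, 0, 0],
    [-1, 0.3, 0, 0, 0],
    [-1, 0.3, 0, 0, 0]
  ]
}}

```text
time: 14.4
tool_pos: [0.4638, -0.1082, 0.0491]
tcp_rot: [-3.119, 0.38, -0.0]
wrist_force: [-3.3, 1.1, -2.6]
width: 0.142
grip_force: 97.5
```

```bash
python3 g.py
```

```text
gauge tcp [-113.6   -0.2] z 49.1 yaw -13.89 F gauge [-3.5  0.3] -2.6 tq [ 0.113  0.531 -0.012] tilt 0.0 14.4
```

Request:
{"fn": "jog_arm", "kwargs": {
  "motion": [
    [-1, 0.3, 0, 0, 0],
    [-1, 0.3, 0, 0, 0],
    [-1, 0.3, 0, 0, 0]
  ]
}}

```text
time: 14.65
tool_pos: [0.4647, -0.1084, 0.0491]
tcp_rot: [3.119, -0.38, -0.0]
wrist_force: [-3.1, 0.6, -3.1]
width: 0.151
grip_force: 97.5
```

Request:
{"fn": "jog_arm", "kwargs": {
  "motion": [
    [-1, 0.3, 0, 0, 0],
    [-1, 0.3, 0, 0, 0],
    [-1, 0.3, 0, 0, 0]
  ]
}}

```text
time: 14.9
tool_pos: [0.4656, -0.1086, 0.0491]
tcp_rot: [-3.119, 0.38, 0.0]
wrist_force: [-2.3, 0.7, -2.9]
width: 0.149
grip_force: 97.5
```

Request:
{"fn": "jog_arm", "kwargs": {
  "motion": [
    [-1, 0.3, 0, 0, 0],
    [-1, 0.3, 0, 0, 0],
    [-1, 0.3, 0, 0, 0]
  ]
}}

```text
time: 15.15
tool_pos: [0.4664, -0.1088, 0.0491]
tcp_rot: [-3.119, 0.38, 0.0]
wrist_force: [-4.0, 0.9, -2.2]
width: 0.143
grip_force: 97.5
```

```bash
python3 g.py
```

```text
gauge tcp [-111.    -0.2] z 49.1 yaw -13.89 F gauge [-4.1 -0.1] -2.2 tq [0.177 0.559 0.02 ] tilt 0.0 15.15
```

Request:
{"fn": "jog_arm", "kwargs": {
  "motion": [
    [-1, 0.3, 0, 0, 0],
    [-1, 0.3, 0, 0, 0],
    [-1, 0, 0, 0, 0]
  ]
}}

```text
time: 15.4
tool_pos: [0.4665, -0.1088, 0.0488]
tcp_rot: [-3.118, 0.38, 0.002]
wrist_force: [-4.9, 1.5, -1.4]
width: 0.146
grip_force: 97.5
```

Request:
{"fn": "jog_arm", "kwargs": {
  "motion": [
    [-1, 0.3, 0, 0, 0],
    [-1, 0.3, 0, 0, 0],
    [-1, 0, 0, 0, 0]
  ]
}}

```text
time: 15.65
tool_pos: [0.4665, -0.1088, 0.0486]
tcp_rot: [-3.118, 0.38, 0.004]
wrist_force: [-5.6, 1.5, -1.9]
width: 0.149
grip_force: 97.5
```

```bash
python3 g.py
```

```text
gauge tcp [-110.9   -0.2] z 48.6 yaw -13.89 F gauge [-5.8  0.2] -1.9 tq [ 0.271  0.893 -0.014] tilt 0.13 15.65
```

The position has stopped advancing while the force rises, so the slide is on its stop. Now I build up to about 10 N.

Request:
{"fn": "jog_arm", "kwargs": {
  "motion": [
    [-1, 0.4, 0, -0.2, 0],
    [-1, 0.4, 0, -0.2, 0],
    [-1, 0.4, 0, 0, 0]
  ]
}}

```text
time: 15.9
tool_pos: [0.4665, -0.1088, 0.0487]
tcp_rot: [-3.118, 0.38, 0.007]
wrist_force: [-8.8, 2.1, -0.5]
width: 0.141
grip_force: 97.6
```

```bash
python3 g.py
```

```text
gauge tcp [-110.9   -0.2] z 48.7 yaw -13.89 F gauge [-9.1 -0. ] -0.5 tq [0.226 1.237 0.013] tilt 0.27 15.9
```

Request:
{"fn": "jog_arm", "kwargs": {
  "motion": [
    [-1, 0.4, 0, -0.2, 0],
    [-1, 0, 0, 0, 0],
    [-1, 0, 0, 0, 0],
    [-1, 0, 0, 0, 0],
    [-1, 0, 0, 0, 0],
    [-1, 0, 0, 0, 0],
    [-1, 0, 0, 0, 0]
  ]
}}

```text
time: 16.48
tool_pos: [0.4666, -0.1088, 0.0488]
tcp_rot: [-3.118, 0.38, 0.008]
wrist_force: [-9.4, 2.6, 0.0]
width: 0.147
grip_force: 97.6
```

Request:
{"fn": "jog_arm", "kwargs": {
  "motion": [
    [-1, 0, 0, 0, 0],
    [-1, 0, 0, 0, 0],
    [-1, 0, 0, 0, 0],
    [-1, 0, 0, 0, 0],
    [-1, 0, 0, 0, 0],
    [-1, 0, 0, 0, 0],
    [-1, 0, 0, 0, 0],
    [-1, 0, 0, 0, 0]
  ]
}}

```text
time: 17.15
tool_pos: [0.4666, -0.1088, 0.0487]
tcp_rot: [-3.118, 0.38, 0.008]
wrist_force: [-8.5, 0.7, -1.1]
width: 0.145
grip_force: 97.6
```

```bash
python3 g.py
```

```text
gauge tcp [-1.109e+02 -1.000e-01] z 48.7 yaw -13.89 F gauge [-8.5 -1.3] -1.1 tq [ 0.262  1.244 -0.002] tilt 0.31 17.15
```

Request:
{"fn": "jog_arm", "kwargs": {
  "motion": [
    [-1, -0.5, 0, 0.1, 0],
    [-1, -0.5, 0, 0.1, 0],
    [-1, -0.5, 0, 0.1, 0],
    [-1, -0.5, 0, 0.1, 0],
    [-1, -0.5, 0, 0, 0],
    [-1, -0.5, 0, 0, 0],
    [-1, -1, 0, 0, 0],
    [-1, -2, 0, 0, 0],
    [-1, -3, 0, 0, 0],
    [-1, -3, 0, 0, 0]
  ]
}}

```text
time: 17.98
tool_pos: [0.4587, -0.107, 0.0501]
tcp_rot: [3.118, -0.38, 0.005]
wrist_force: [-0.2, 0.3, -1.7]
width: 0.147
grip_force: 97.4
```

```bash
python3 g.py
```

```text
gauge tcp [-118.9   -0.2] z 50.1 yaw -13.89 F gauge [-0.2  0.2] -1.7 tq [-0.012 -0.02  -0.024] tilt 0.17 17.9833
```

Request:
{"fn": "jog_arm", "kwargs": {
  "motion": [
    [-1, -5, 0, 0, 0],
    [-1, -7, 0, 0, 0],
    [-1, -8, 0, 0, 0],
    [-1, -9, 0, 0, 0],
    [-1, -9, 0, 0, 0],
    [-1, -8, 0, 0, 0],
    [-1, -7, 0, 0, 0],
    [-1, -5, 0, 0, 0],
    [-1, -3, 0, 0, 0],
    [-1, 0, 0, 0, 0]
  ]
}}

```text
time: 18.82
tool_pos: [0.3976, -0.0918, 0.0492]
tcp_rot: [-3.118, 0.38, 0.0]
wrist_force: [0.5, 0.3, -1.6]
width: 0.146
grip_force: 97.4
```

```bash
python3 g.py; python3 - <<'E'
from g import *
import pickle
for n in ['top','scene']:
    t,d,C=cam(n); save(n+'8',t)
    P=pts(C,d);a=np.radians(-13.7);G=np.array([[np.cos(a),-np.sin(a)],[np.sin(a),np.cos(a)]]);o=np.array([.5743,-.1349])
    hsv=cv2.cvtColor(t,cv2.COLOR_RGB2HSV).astype(int);H,S=hsv[...,0],hsv[...,1]
    g=np.dstack([(P[...,:2]-o)@G,P[...,2]])*1000
    for nm,m in [('disc',(abs(H-23)<10)&(S>90)),('slide',((H<8)|(H>172))&(S>110))]:
        q=g[m&(d>0)&(abs(g[...,0]-20)<80)&(abs(g[...,1])<45)&(g[...,2]>40)]
        if len(q): print(n,nm,len(q),q.mean(0).round(1),np.percentile(q,[3,97],axis=0).round(1).tolist())
    m=(abs(g[...,1])<15)&(g[...,0]>35)&(g[...,0]<76)&(g[...,2]>40)&(S<60); q=g[m]
    for x in range(36,76,4): 
        k=q[abs(q[:,0]-x-2)<2]; print(x+2,np.median(k[:,2]).round(1) if len(k) else '',end='; ')
    print()
E
```

```text
gauge tcp [-181.9    0. ] z 49.2 yaw -13.9 F gauge [0.4 0.4] -1.6 tq [ 0.068  0.016 -0.001] tilt 0.01 18.8167
top disc 201 [21.7  3.2 66. ] [[3.8, -12.3, 61.2], [40.7, 19.1, 70.1]]
top slide 104 [47.9  1.4 71.3] [[41.7, -17.3, 66.8], [55.1, 20.0, 75.1]]
38 61.0; 42 62.9; 46 41.8; 50 ; 54 75.6; 58 73.6; 62 73.6; 66 ; 70 61.4; 74 47.9; 
scene disc 69 [19.6 -3.4 66.1] [[1.8, -20.5, 61.5], [36.0, 11.4, 70.5]]
scene slide 33 [47.  -1.4 71.9] [[41.5, -20.8, 67.9], [53.9, 16.5, 75.7]]
38 ; 42 ; 46 45.1; 50 49.3; 54 55.0; 58 71.7; 62 71.2; 66 75.5; 70 72.0; 74 74.5;
```

Request:
{"fn": "jog_arm", "kwargs": {
  "motion": [
    [-1, 0, 0, -2, 0],
    [-1, 0, 0, -5, 0],
    [-1, 0, 0, -8, 0],
    [-1, 0, 0, -10, 0],
    [-1, 0, 0, -10, 0],
    [-1, 0, 0, -10, 0],
    [-1, 0, 0, -10, 0],
    [-1, 0, 0, -8, 0],
    [-1, 0, 0, -5, 0],
    [-1, 0, 0, -2, 0]
  ]
}}

```text
time: 19.75
tool_pos: [0.399, -0.0922, 0.1207]
tcp_rot: [3.118, -0.38, 0.003]
wrist_force: [0.8, -0.6, -1.6]
width: 0.144
grip_force: 97.4
```

Request:
{"fn": "jog_arm", "kwargs": {
  "motion": [
    [-1, 1, -5, 0, 0],
    [-1, 2, -10, 0, 0],
    [-1, 2.8, -15, 0, 0],
    [-1, 3.4, -18, 0, 0],
    [-1, 3.4, -18, 0, 0],
    [-1, 3.4, -18, 0, 0],
    [-1, 3.4, -18, 0, 0],
    [-1, 3.4, -18, 0, 0],
    [-1, 3.4, -18, 0, 0],
    [-1, 3.4, -18, 0, 0]
  ]
}}

```text
time: 20.58
tool_pos: [0.4641, 0.0542, 0.1183]
tcp_rot: [3.119, -0.379, -0.003]
wrist_force: [-0.5, -1.0, -1.7]
width: 0.145
grip_force: 97.6
```

Request:
{"fn": "jog_arm", "kwargs": {
  "motion": [
    [-1, 3.4, -18, 0, 0],
    [-1, 3.4, -18, 0, 0],
    [-1, 3.4, -18, 0, 0],
    [-1, 2.8, -15, 0, -1],
    [-1, 2, -10, 0, -2],
    [-1, 1, -5, 0, -3],
    [-1, 0, 0, 0, -3],
    [-1, 0, 0, 0, -2.2],
    [-1, 0, 0, 0, 0],
    [-1, 0, 0, 0, 0]
  ]
}}

```text
time: 21.42
tool_pos: [0.4992, 0.1305, 0.1186]
tcp_rot: [3.14, -0.074, -0.002]
wrist_force: [-0.2, 0.5, -1.3]
width: 0.15
grip_force: 97.6
```

```bash
python3 g.py; python3 - <<'E'
from g import *
s=bot.read_state();print(s['tool_pos'],s['tcp_rot'])
im,d,C=cam('wrist');save('w9',im)
hsv=cv2.cvtColor(im,cv2.COLOR_RGB2HSV).astype(int);H,S=hsv[...,0],hsv[...,1];P=pts(C,d)
# front-saddle cheeks and paddle edges, world
m=(abs(H-112)<12)&(S>110)&(d>0)&(abs(P[...,0]-.570)<.02)&(abs(P[...,1]-.131)<.04);q=P[m]
print('front saddle',len(q),np.percentile(q,[2,50,98],axis=0).round(4).tolist())
Q=(P-s['tool_pos'])@R.from_rotvec(s['tcp_rot']).as_matrix()*1000
for x0 in (60,80,95):
    m=(d>0)&(abs(Q[...,1])<14)&(abs(Q[...,0]-x0)<4)&(abs(Q[...,2]+7)<5); print('blade',x0,np.percentile(Q[m][:,1],[1,99]).round(1),np.median(P[m][:,2]).round(4))
E
```

```text
gauge tcp [-135.8  240.1] z 118.6 yaw -2.7 F gauge [-0.3  0.4] -1.3 tq [ 0.012 -0.031  0.028] tilt 0.08 21.4167
[0.49920497 0.13054743 0.1185886 ] [ 3.14041821e+00 -7.39730769e-02 -2.13146634e-03]
front saddle 405 [[0.5651, 0.1435, 0.0489], [0.5709, 0.1473, 0.0574], [0.5767, 0.1515, 0.0593]]
blade 60 [-10.    9.6] 0.1257
blade 80 [-9.9  9.7] 0.1255
blade 95 [-10.1   9.5] 0.1254
```

View pics/w9.png

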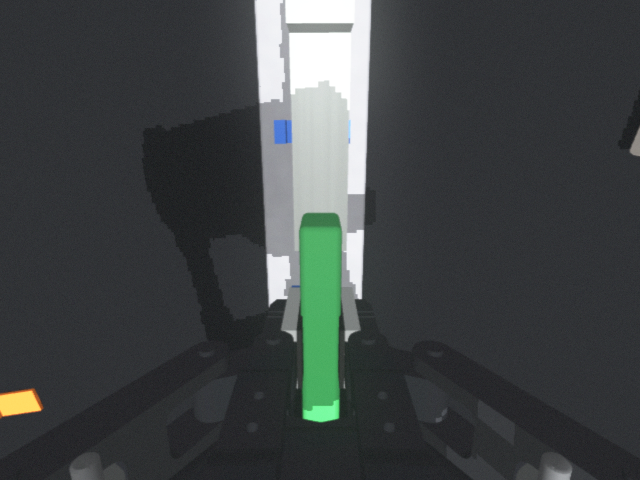

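The paddle is back over the rest, with the blue front saddle showing at (283,132). It needs to shift about 4 mm to the left, then it can go down.

Request:
{"fn": "jog_arm", "kwargs": {
  "motion": [
    [-1, 0.6, -2, 0, 0],
    [-1, 0.7, -2, 2, 0],
    [-1, 0, 0, 8, 0],
    [-1, 0, 0, 12, 0],
    [-1, 0, 0, 14, 0],
    [-1, 0, 0, 13, 0],
    [-1, 0, 0, 10, 0],
    [-1, 0, 0, 6, 0],
    [-1, 0, 0, 3, 0],
    [-1, 0, 0, 1, 0]
  ]
}}

```text
time: 22.3
tool_pos: [0.5007, 0.134, 0.0494]
tcp_rot: [3.14, -0.074, -0.002]
wrist_force: [-0.0, 0.7, -2.3]
width: 0.141
grip_force: 97.6
```

Request:
{"fn": "jog_arm", "kwargs": {
  "motion": [
    [-1, 0, 0, 1, 0],
    [-1, 0, 0, 1, 0],
    [-1, 0, 0, 0.5, 0],
    [-1, 0, 0, 0.5, 0],
    [-1, 0, 0, 0, 0],
    [-1, 0, 0, 0, 0]
  ]
}}

```text
time: 22.8
tool_pos: [0.5014, 0.1342, 0.0476]
tcp_rot: [-3.141, 0.074, -0.001]
wrist_force: [0.2, 0.1, -2.2]
width: 0.142
grip_force: 97.6
```

```bash
python3 c.py; python3 -c "
from g import *;s=bot.read_state();print(s['tool_pos'],s['wrist_force'])"
```

```text
52 833 world z [0.054  0.0547 0.0556]
60 861 world z [0.0539 0.0547 0.0556]
68 943 world z [0.0538 0.0547 0.0555]
76 961 world z [0.0538 0.0547 0.0556]
84 1024 world z [0.0538 0.0547 0.0555]
92 1090 world z [0.0538 0.0546 0.0554]
100 1623 world z [0.054  0.0552 0.0663]
108 877 world z [0.0656 0.0665 0.0674]
116 0 world z 
handle top [-8.49136134e-02  9.83623172e+01]
gauge tcp [-134.6  244.2] z 47.5 yaw -2.69 F gauge [-0.5 -0.2] -2.6 tq [ 0.053 -0.015  0.007] tilt 0.03 22.85
[0.5013925  0.13425047 0.04753362] [-0.51279513 -0.09085543 -2.58791271]
```

Blade top 54.7 puts the underside at 51.7, so about 1.7 mm remains.

Request:
{"fn": "jog_arm", "kwargs": {
  "motion": [
    [-1, 0, 0, 0.5, 0],
    [-1, 0, 0, 0.5, 0],
    [-1, 0, 0, 0.3, 0],
    [-1, 0, 0, 0.3, 0],
    [-1, 0, 0, 0, 0]
  ]
}}

```text
time: 23.27
tool_pos: [0.5012, 0.1342, 0.0457]
tcp_rot: [3.141, -0.074, -0.0]
wrist_force: [-0.1, -0.8, -1.7]
width: 0.143
grip_force: 97.6
```

Request:
{"fn": "jog_arm", "kwargs": {
  "motion": [
    [-1, 0, 0, 0.3, 0],
    [-1, 0, 0, 0.3, 0],
    [-1, 0, 0, 0, 0]
  ]
}}

```text
time: 23.52
tool_pos: [0.5012, 0.1342, 0.0455]
tcp_rot: [3.141, -0.074, -0.0]
wrist_force: [-3.3, 0.1, 3.2]
width: 0.144
grip_force: 98.2
```

It is seated. Releasing gently.

Request:
{"fn": "jog_arm", "kwargs": {
  "motion": [
    [-1, 0, 0, 0, 0],
    [-1, 0, 0, 0, 0],
    [-0.6, 0, 0, 0, 0],
    [-0.5, 0, 0, 0, 0],
    [-0.4, 0, 0, 0, 0],
    [-0.2, 0, 0, 0, 0],
    [0, 0, 0, 0, 0],
    [0, 0, 0, 0, 0],
    [0, 0, 0, 0, 0]
  ],
  "force": 20
}}

```text
time: 24.27
tool_pos: [0.5013, 0.1342, 0.045]
tcp_rot: [-3.141, 0.074, -0.0]
wrist_force: [-0.6, -0.9, 0.5]
width: 0.499
grip_force: 0.0
```

Request:
{"fn": "jog_arm", "kwargs": {
  "motion": [
    [0, 0, 0, -2, 0],
    [0, 0, 0, -6, 0],
    [0, 0, 0, -12, 0],
    [0, 0, 0, -18, 0],
    [0, 0, 0, -20, 0],
    [0, 0, 0, -20, 0],
    [0, 0, 0, -20, 0],
    [0, 0, 0, -20, 0],
    [0, 0, 0, -10, 0],
    [0, 0, 0, 0, 0]
  ]
}}

```text
time: 25.1
tool_pos: [0.5037, 0.1347, 0.1772]
tcp_rot: [-3.139, 0.074, -0.011]
wrist_force: [0.7, 0.4, -0.4]
width: 0.503
grip_force: 0.0
```

```bash
python3 - <<'E'
from g import *
im,d,C=cam('wrist');save('w10',im);P=pts(C,d);v,u=np.mgrid[:480,:640]
hsv=cv2.cvtColor(im,cv2.COLOR_RGB2HSV).astype(int);H,S=hsv[...,0],hsv[...,1]
m=(abs(H-60)<15)&(S>100)&(d>0)&(P[...,2]>.068)&(P[...,2]<.08)&(abs(P[...,1]-.134)<.03)
q=P[m]*1000;print('handle z',np.polyfit(q[:,0]-500,q[:,2],1),'y',np.polyfit(q[:,0]-500,q[:,1],1),'x',np.percentile(q[:,0],[1,99]))
m=(d>0)&(abs(P[...,0]-.575)<.025)&(abs(P[...,1]-.131)<.007);q=P[m]*1000;print('blade z',np.polyfit(q[:,0]-575,q[:,2],1))
st()
s=bot.read_state();print(s['tool_pos'],s['width'])
t,d,C=cam('top');P=pts(C,d);a=np.radians(-13.7);G=np.array([[np.cos(a),-np.sin(a)],[np.sin(a),np.cos(a)]]);o=np.array([.5743,-.1349])
hsv=cv2.cvtColor(t,cv2.COLOR_RGB2HSV).astype(int);H,S=hsv[...,0],hsv[...,1];g=np.dstack([(P[...,:2]-o)@G,P[...,2]])*1000
for nm,m,z in [('disc',(abs(H-23)<10)&(S>90),.066),('slide',((H<8)|(H>172))&(S>110),.072)]:
    k=m&(d>0)&(abs(g[...,0]-20)<80)&(abs(g[...,1])<45)&(g[...,2]>40); v,u=np.nonzero(k); w=(onz(C,u,v,z)[:,:2]-o)@G*1000; print(nm,w.mean(0).round(1),g[k][:,2].mean().round(1))
E
```

```text
handle z [-1.63484648e-03  7.37058837e+01] y [-4.30249300e-02  1.34334855e+02] x [436.38567538 543.64736839]
blade z [-1.71795115e-03  5.28121078e+01]
gauge tcp [-133.6  244.7] z 175.1 yaw -2.69 F gauge [-0.4  0.6] -0.7 tq [-0.008  0.011 -0.022] tilt 0.24 25.15
[0.50249897 0.13447025 0.175144  ] 0.5025580169483495
disc [21.7  3.2] 66.0
slide [47.9  1.5] 71.4
```

```bash
python3 -c "
from workcell import bot
print(bot.finish_job())"
```

```text
the job is handed in; nothing more can be done
None
```

The job is handed in at about 25 s with no verdict shown: the disc lies flat against the red slide, which I felt come up on its stop and held at about 9–10 N for over a second, and the paddle is back flat in its rest, let go.

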